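Draw the pre-filter from a bench fume extractor and show it at the magnifier

ROBOT

A 6-joint arm with a two-finger parallel gripper is mounted at the origin on the work surface. World frame = base frame: x ahead of the robot, y to its left, z up, the work surface at z = 0. Lengths are in m, angles in degrees, forces in N, time in s.
With the tool pointing down it reaches from about 0.375 to 0.9 m from the base axis. Payload 3.1 kg.
Tool frame: the origin (TCP) lies at the very end of the fingers, on their centre line; the grasp point (between the pads) lies 19 mm behind it; z points along the fingers, y is the line along which they close (so a half turn about z gives the same grasp; the last joint's range is limited). The gripper opens to 87 mm and grips with 3 to 60 N. Pads are 19 mm wide; open, the fingers measure 117 mm over their backs; the gripper's body (75 mm by 190 mm) begins 51 mm behind the grasp point.
Start: joints at [57.324, 30.224, 82.088, -0, 67.689, -10.227], TCP at [0.239, 0.578, 0.223] pointing down, gripper open.
Joint ranges: [-176.69, 176.69], [-43.24, 126.21], [12.49, 139.97], [-82, 262], [0, 151.66], [-163.58, 163.58]. Speed limits (degrees/s): [159.86, 159.86, 180, 180, 180, 180].

INTERFACE

Orientations are given as a 3x3 rotation matrix whose columns are the frame's x, y, z axes.
In Python, from rig import * gives the robot as it stands.
- The arm moves only by the tool jog_arm, never from a script. Its arguments are lists of equal length, an entry for each row: "delta_pos": the shift along the world's x, y, z in cm, a list of three; "turn": the turn about the world's z in degrees; "grip": the closure, from 0 (fully open) to 1 (shut). In form: {"delta_pos": [[x, y, z], ...], "turn": [turn, ...], "grip": [grip, ...]}. A call has 1 to 12 rows; each row is the pose to reach, as a shift and turn from the pose commanded when the call began; what a row does not reach only later rows make up. A row lasts 1/8 s, in which the tool goes at most 62.5 mm and 10.7 degrees, less where a joint would pass 70% of its speed; a pose out of reach is approached as far as the arm can. A call with a gripper value outside its range is refused whole. The fingers move at their own pace and stop on an object; the grip force is fixed at half the most. Time passes only in rows, so rows that repeat a pose let the fingers close. It gives the time, the measured TCP pose, the force, the opening and the grip force at its end, in the units of the state.
- read_state(): the state, without advancing time (a new reading comes with each control period).
- capture(name): name is "scene" or "top" or "wrist"; returns a dict with "color" (384x512x3 uint8, blue, green, red), "fovy" (degrees; the focal length in pixels is half the picture's height over the tangent of half this angle, whatever the lens; pixels are square), "cx", "cy" (the principal point, pixels), "camera_from_world" (4x4, takes a point from world to camera coordinates). Camera axes: x right, y up, looking along -z (the intrinsics and any distortion apply to the point x, -y, -z); pixel columns grow to the right and rows downward; lengths in m; the calibration is good to about 2 mm. A picture is of the moment at which its call begins. There is no depth.
- hand_in(): hands the job in; it is judged then, once.
The state is a dict: "time_s": time; "joint_positions": joint angles; "qvel": joint speeds; "tau": joint torques, N m; "position": TCP position; "tcp_rot": TCP orientation; "force": force on the tool from outside, world axes, zero at the start; "moment": the same for the moment, N m; "opening": opening from 0.0 (shut) to 1.0 (fully open); "grasp_force": force on a finger pad.
Only numpy, scipy, OpenCV 4.12 (cv2) and the standard library are available. Lean on these libraries where they do the work, as an engineer would, in place of code of your own. Each camera call takes 0.05 s, during which the arm holds its last target. There are 200 camera calls.

TASK

Switch the fume extractor's fan off at its red rocker, then swing the blue flap on top of it right up so that it stays standing open, take the filter plate hidden beneath by its yellow tab and draw it straight up out of its slot. Carry it upright, so that its dust stays put, to the magnifier lamp and finish still holding it in the gripper: upright, at rest, one broad face square to the lens, the pleated frame centred on the lens and about 10 cm in front of it. Leave the flap open and the fan off, do not touch the lamp, and leave the other things on the bench and on the extractor where they are.

Things in the scene. Friction and masses are not known exactly. Their poses are not given: they have to be found in the camera images.
- unit: bench fume extractor, a white box 300 deep (x) x 340 wide (y) x 165 mm high, fixed; origin at the centre of its underside, front grille faces -x, y to its left. A blue flap on top hides the filter bay; a red rocker is at the top's front left. A thick suction arm rises from the rear left corner (95 mm behind, 115 mm left of the origin) to 460 mm above the bench, leaning left
- filter_bay (a point): centre of the floor of the filter bay under the flap, 112 mm above the bench (53 mm below the extractor's top); axes as the unit's. The bay opening is 116 (x) x 140 mm (y). In its floor, centred here, is the filter's slot, 104 (x) x 16 mm (y), 92 mm deep
- fan_switch (a joint): red rocker switch of the fan, 36 x 24 mm, rocking about a crosswise axis (the unit's y): -0.2 rad = on (the end nearer the robot stands proud), +0.2 = off (that end pressed down till its half lies level). Moves at about 2 N on its end and stays where it is left
- switch_off_end (a point): top of the rocker's off end, the end nearer the robot, 15 mm from the rocking axis; it moves with the rocker (about 6 mm down from on to off). The axis lies 168 mm above the bench, when off, the off half's face lies level 6 mm above it (174 mm above the bench)
- flap (a joint): angle of the blue flap: 0 = shut, 1.57 = standing upright, 1.9 = its stop, leaning back away from the robot. A stiff hinge holds it at any angle; about 2 N at the handle moves it
- flap_hinge (a point): middle of the flap's hinge line on its rear edge (far from the robot), 165 mm above the bench; the line runs along the unit's y. The flap is 138 mm from hinge to front edge, 164 mm wide, 4 mm thick, and its axes turn with it (x from its front edge to the hinge)
- flap_handle (a point): middle of the flap's black bar handle: a round bar 10 mm thick, 90 mm long, parallel to the hinge, 128 mm from the hinge near the front edge, its centre 38 mm clear of the flap's top face; it moves with the flap, and turns in a grip as the flap swings
- filter: filter plate, loose, standing upright in its slot under the flap (about 0.14 kg): a frame 100 (x) x 12 (y) x 96 mm (z), white with grey pleats on both broad faces, and on top of it a yellow tab 44 x 10 x 40 mm. Origin at the centre of its underside, z up to the tab, y square to its broad faces. In the slot its underside is 20 mm above the bench, the tab's top 156 mm; 2 mm play all round
- filter_tab (a point): point in the middle of the yellow tab where it is gripped: 120 mm above the plate's underside (the tab's sides run from 96 to 136 mm), the tab is 10 mm thick along the plate's y
- filter_face (a point): middle of the pleated frame, 48 mm above the plate's underside
- lamp: white magnifier lamp on a heavy round base, fixed; origin on the bench straight below the lens, z up, y the lens axis, +y pointing out of the front of the lens towards the extractor's side. The head is a round ring 208 mm across and 36 mm thick standing on edge; base (220 mm across, centre 240 mm behind the lens) and jointed arm (up to 445 mm high) stand behind it
- lens (a point): centre of the lens, 230 mm above the bench; axes as the lamp's: the front of the lens looks along +y
- board: a green circuit board 120 x 80 mm with green terminal blocks, 21 mm high, lying on the bench below and in front of the lens; to be left alone; origin at the centre of its underside
- terminals: a row of green rail terminals 35 x 110 mm, 36 mm high, lying on the bench near the robot, to its front right; to be left alone; origin at the centre of its underside
- jar: an amber jar with a steel lid, 60 mm across, 75 mm high, standing at the back right; to be left alone; origin at the centre of its underside
- flux: a white flux bottle with a red cap, 40 mm across, 100 mm high, standing at the back right; to be left alone; origin at the centre of its underside
- spool: a bare metal solder spool, 60 mm across, 48 mm high, standing at the back right; to be left alone; origin at the centre of its underside
- screwdriver: an orange-handled screwdriver 180 mm long lying on the bench in front of the extractor's right corner; to be left alone; origin at the centre of its underside
- tin: a round tip-cleaner tin, 56 mm across, 38 mm high, standing on the extractor's top behind the flap; to be left alone; origin at the centre of its underside

How it is judged (in metres and radians):
On the way, in this order (a step that is already met when the one before it is completed fails the run):
1. the fan is switched off (value of joint fan_switch above 0.08 rad), for 0.1 s.
2. the flap is swung up and stands open (value of joint flap above 1.3 rad), for 0.2 s.
3. the filter plate is drawn up clear of the extractor, in the gripper (z of filter in the frame of unit above 0.17 m and contact force between the fingers and filter above 1 N), for 0.1 s.
At the end, for the whole second after the job is handed in: Rocker off (over +0.08 rad), flap open (over 1.3 rad); gripper alone holds the filter plate still, upright within 0.2 rad, frame centre 60-140 mm before the lens centre and within 30 mm of it sideways and in height, face square to it within 0.25 rad (value of joint fan_switch above 0.08 rad and value of joint flap above 1.3 rad and x of filter_face in the frame of lens between -0.03 and 0.03 m and z of filter_face in the frame of lens between -0.03 and 0.03 m and y of filter_face in the frame of lens between 0.06 and 0.14 m and angle between the y axis of filter and the y axis of lens, either way round below 0.25 rad and angle between filter's own z axis and vertical below 0.2 rad and linear speed of filter below 0.03 m/s and angular speed of filter below 0.3 rad/s and contact force between the fingers and filter above 1 N and contact force between filter and lamp below 0.2 N and contact force between filter and unit below 0.2 N and height (world z) of filter above 0.13 m); the arm keeps its last pose, push and grip.
It fails at once if the filter plate is tipped more than 0.5 rad from upright (angle between filter's own z axis and vertical above 0.5 rad).
It fails at once if the lamp is touched (over 2 N) (contact force between any of the arm, the fingers, filter and lamp above 2 N).
It fails at once if another thing is moved more than 30 mm (distance of any of board, terminals, jar, flux, spool, screwdriver, tin from where it was at the start of the episode above 0.03 m).
It also fails if it takes over 67 s, if anything falls off the work surface, if the arm or the gripper's body presses on something with over 40 N, if the wrist force passes 120 N, or if a joint passes its speed limit or range.

## Working session

There is one attempt and no reset: what is moved stays moved. The work goes in short steps, Python scripts to look and compute and a tool call to move; the robot and the scene stay as the last step left them, time stands still between calls to the robot, and variables do not carry over. Pictures are saved under pics/ and viewed, at most 10 in all, crops included, and the job is handed in when it is done.

Besides the shell and the picture viewer there is one more tool, called after ">>>" as name(argument=value, ...) on one line, values as JSON. jog_arm: Moves the arm, as the interface text tells. Its arguments: {"type":"object","properties":{"delta_pos":{"type":"array"},"turn":{"type":"array"},"grip":{"type":"array"}},"required":["delta_pos","turn","grip"]}

```bash
mkdir -p pics; python3 - <<'E'
from rig import *
import cv2,pickle
d={}
for n in("scene","top","wrist"):
    c=capture(n); d[n]=c; cv2.imwrite(f"pics/{n}0.png",c["color"]); print(n,c["fovy"],c["cx"],c["cy"],{k:v for k,v in c.items() if k!="color"}["camera_from_world"], [k for k in c])
pickle.dump(d,open("d0.pkl","wb"))
s=read_state();print(s)
E
```

```text
scene 42.3349466160317 257.74540714448335 202.24294455919616 [[-0.89649358  0.44267825  0.01830917  0.48904374]
 [-0.28045444 -0.59898633  0.75004045 -0.02342964]
 [ 0.34299353  0.66727157  0.66113848 -1.59984974]
 [ 0.          0.          0.          1.        ]] ['color', 'fovy', 'cx', 'cy', 'camera_from_world']
top 43.082738958911506 257.2090663044506 195.33573525328302 [[-0.00548785 -0.99965944 -0.02551253 -0.03670789]
 [ 0.98888503 -0.00921596  0.14839632 -0.51881801]
 [-0.14858091 -0.02441458  0.98859883 -1.48502831]
 [ 0.          0.          0.          1.        ]] ['color', 'fovy', 'cx', 'cy', 'camera_from_world']
wrist 64.73004435291087 253.34702196225913 195.30058845549868 [[ 3.81623353e-01  9.24317719e-01 -6.09323907e-04 -6.24689785e-01]
 [-8.92466380e-01  3.68301158e-01 -2.60495714e-01  3.20748378e-02]
 [-2.40556389e-01  9.99550489e-02  9.65474812e-01 -3.89135187e-01]
 [ 0.00000000e+00  0.00000000e+00  0.00000000e+00  1.00000000e+00]] ['color', 'fovy', 'cx', 'cy', 'camera_from_world']
{'time_s': 0.15, 'joint_positions': array([ 5.73268905e+01,  3.02695367e+01,  8.21393808e+01, -1.29973984e-03,
        6.76883291e+01, -1.02263703e+01]), 'qvel': array([-0.01702712, -0.03692579, -0.28468522,  0.02994315, -0.18726981,
        0.00695589]), 'tau': array([ 6.63770497e-04, -4.40435135e+01, -1.76842350e+01,  6.33325567e-02,
        5.52405417e-02, -9.86005125e-05]), 'position': array([0.23830382, 0.57718242, 0.22176712]), 'tcp_rot': array([[-9.24238035e-01,  3.81815723e-01, -8.98598880e-04],
       [ 3.81816678e-01,  9.24236956e-01, -1.44003248e-03],
       [ 2.80691251e-04, -1.67403283e-03, -9.99998559e-01]]), 'force': array([ 0.28312055, -0.37441946, -0.19801372]), 'moment': array([-0.01254761, -0.01043656, -0.05884994]), 'grasp_force': 0.0, 'opening': 0.9986096837598716}
```

View pics/scene0.png

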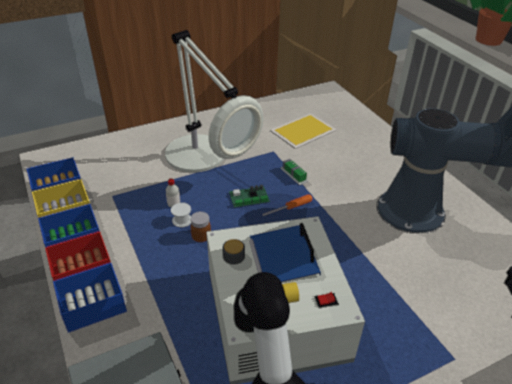

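View pics/top0.png

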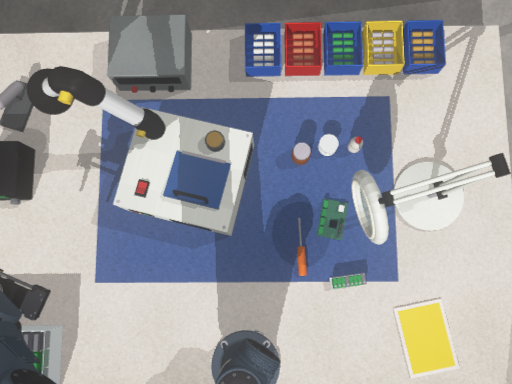

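```bash
cat > h.py <<'E'
import numpy as np, cv2, pickle
def proj(c,P):
    P=np.atleast_2d(P); q=P@c["camera_from_world"][:3,:3].T+c["camera_from_world"][:3,3]
    f=192/np.tan(np.radians(c["fovy"]/2))
    return np.c_[c["cx"]+f*q[:,0]/-q[:,2], c["cy"]+f*q[:,1]/q[:,2]]
def back(c,uv,z):
    f=192/np.tan(np.radians(c["fovy"]/2)); M=c["camera_from_world"]; R=M[:3,:3]; o=-R.T@M[:3,3]
    d=R.T@np.array([(uv[0]-c["cx"])/f,-(uv[1]-c["cy"])/f,-1]); return o+d*(z-o[2])/d[2]
def pose(x,y,yaw,pts):
    c,s=np.cos(yaw),np.sin(yaw); return np.asarray(pts)@np.array([[c,-s,0],[s,c,0],[0,0,1]]).T+[x,y,0]
def crop(img,u0,v0,w,h,k,fn): cv2.imwrite(fn,cv2.resize(img[v0:v0+h,u0:u0+w],None,fx=k,fy=k,interpolation=cv2.INTER_CUBIC))
E
python3 - <<'E'
from h import *
d=pickle.load(open("d0.pkl","rb"))
crop(d["top"]["color"],105,100,155,140,4,"pics/c1.png")
crop(d["scene"]["color"],195,210,170,165,3.6,"pics/c2.png")
a=cv2.resize(d["top"]["color"][155:255,340:420],None,fx=5,fy=5,interpolation=cv2.INTER_CUBIC)
b=cv2.resize(d["scene"]["color"][85:185,200:280],None,fx=5,fy=5,interpolation=cv2.INTER_CUBIC)
cv2.imwrite("pics/c3.png",np.hstack([a,b]))
E
```

```text
(no output)
```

View pics/c1.png

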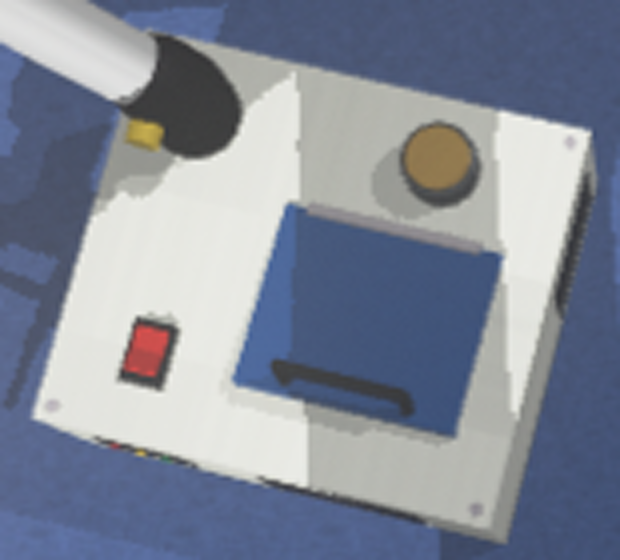

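View pics/c2.png

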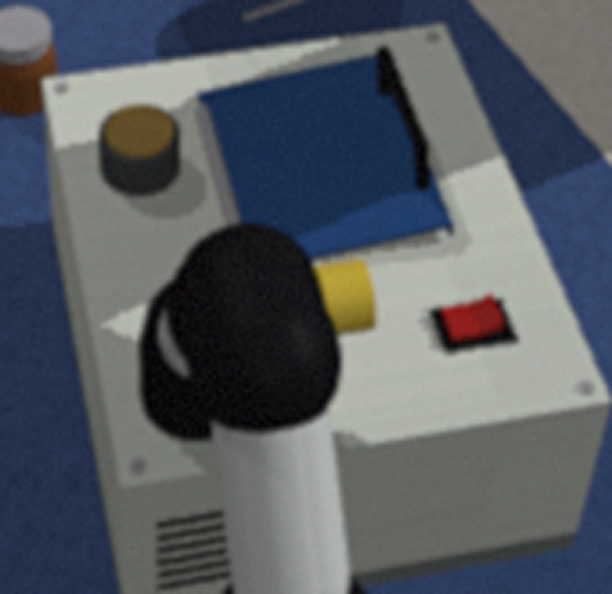

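View pics/c3.png

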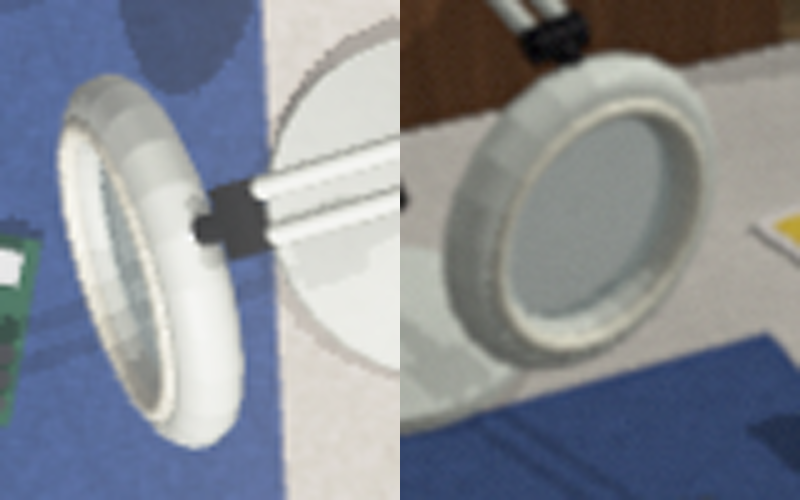

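```bash
cat > fit.py <<'E'
from h import *
from scipy.optimize import least_squares as LS
d=pickle.load(open("d0.pkl","rb")); T,S=d["top"],d["scene"]
t=lambda x,y:(105+(x+.5)/4-.5,100+(y+.5)/4-.5)
s=lambda x,y:(195+(x+.5)/3.6-.5,210+(y+.5)/3.6-.5)
z=.165
obsT=[((-.15,.17,z),t(33,418)),((.15,-.17,z),t(592,131)),((-.15,-.17,z),t(492,529))]
obsS=[((-.15,-.17,z),s(445,25)),((.15,-.17,z),s(43,78)),((-.15,.17,z),s(608,400)),((.15,.17,z),s(120,487))]
def res(p):
    return np.r_[tuple((proj(C,pose(*p,[o[0]]))[0]-o[1]) for C,O in((T,obsT),(S,obsS)) for o in O)]
u=LS(res,[.5,.2,-.2]); print("unit",u.x,np.degrees(u.x[2]),u.fun.reshape(-1,2).round(1).tolist())
def tou(P): return pose(0,0,-u.x[2],[P-np.r_[u.x[:2],0]])[0]
for n,C,uv,zz in [("FL",T,t(233,383),.169),("FR",T,t(455,437),.169),("RL",T,t(290,203),.169),("RR",T,t(503,255),.169),("sRR",S,s(200,95),.169),("sFR",S,s(385,55),.169),("sFL",S,s(452,232),.169),
  ("hL",T,t(278,370),.207),("hR",T,t(407,400),.207),("shR",S,s(385,58),.207),("shL",S,s(422,180),.207),("rock",T,t(148,350),.172),("srock",S,s(474,322),.172),("tin",T,t(437,158),.203)]:
    P=back(C,uv,zz); print(n,P.round(4),tou(P).round(4))
# lamp
a=np.linspace(0,2*np.pi,120); b=np.linspace(0,2*np.pi,40); A,B=[q.ravel() for q in np.meshgrid(a,b)]
w=.014; r=.104-w+w*np.cos(B); ring=np.c_[r*np.cos(A),.018*np.sin(B),.23+r*np.sin(A)]
def bb(C,p):
    q=proj(C,pose(*p,ring)); return np.r_[q.min(0),q.max(0)]
k=lambda x,o:o+(x+.5)/5-.5
oT=np.array([k(58,340),k(73,155),k(242,340),k(450,155)]); oS=np.array([k(45,200),k(52,85),k(315,200),k(368,85)])
l=LS(lambda p:np.r_[bb(T,p)-oT,bb(S,p)-oS],[.5,-.35,-.2],x_scale=[.1,.1,.1],diff_step=1e-3)
print("lamp",l.x,np.degrees(l.x[2]),l.fun.round(1))
im=T["color"].copy(); im2=S["color"].copy()
for C,I in((T,im),(S,im2)):
    for q in proj(C,pose(*l.x,ring)): 
        if 0<=q[1]<384 and 0<=q[0]<512: I[int(round(q[1])),int(round(q[0]))]=(0,0,255)
cv2.imwrite("pics/ov.png",np.hstack([cv2.resize(im[155:255,340:420],None,fx=5,fy=5),cv2.resize(im2[85:185,200:280],None,fx=5,fy=5)]))
L=lambda P:pose(*l.x,[P])[0]
print("face goal",L([0,.1,.23]), "lens",L([0,0,.23]),"tin/board etc")
for n,uv,zz in [("board",(333,218),.01),("term",(348,282),.036),("screw",(301,250),.02)]: print(n,back(T,uv,zz).round(3))
E
python3 fit.py
```

```text
unit [ 0.58025026  0.17234591 -0.24707429] -14.156314169029367 [[-0.4, 0.5], [-0.7, 0.6], [-1.1, 0.7], [-1.0, -0.7], [-1.0, -0.3], [0.2, -0.2], [-0.5, -0.3]]
FL [0.5013 0.2274 0.169 ] [-0.09    0.0341  0.169 ]
FR [0.4608 0.0673 0.169 ] [-0.0901 -0.1311  0.169 ]
RL [0.6335 0.1888 0.169 ] [0.0476 0.029  0.169 ]
RR [0.5931 0.0334 0.169 ] [ 0.0464 -0.1316  0.169 ]
sRR [0.5899 0.0396 0.169 ] [ 0.0418 -0.1264  0.169 ]
sFR [0.4511 0.06   0.169 ] [-0.0978 -0.1405  0.169 ]
sFL [0.4951 0.2235 0.169 ] [-0.0951  0.0288  0.169 ]
hL [0.5044 0.1876 0.207 ] [-0.0773 -0.0038  0.207 ]
hR [0.4824 0.097  0.207 ] [-0.0764 -0.097   0.207 ]
shR [0.475  0.0955 0.207 ] [-0.0833 -0.1002  0.207 ]
shL [0.5101 0.2039 0.207 ] [-0.0757  0.0134  0.207 ]
rock [0.5254 0.2888 0.172 ] [-0.0816  0.0995  0.172 ]
srock [0.5227 0.2937 0.172 ] [-0.0855  0.1036  0.172 ]
tin [0.6566 0.0778 0.203 ] [ 0.0972 -0.073   0.203 ]
lamp [ 0.45437167 -0.34772927 -0.28611435] -16.393144892369914 [ 1.1  0.6 -1.   0.1 -6.9  1.3  6.4 -1.8]
face goal [ 0.48259433 -0.2517945   0.23      ] lens [ 0.45437167 -0.34772927  0.23      ] tin/board etc
board [ 0.448 -0.279  0.01 ]
term [ 0.25  -0.315  0.036]
screw [ 0.348 -0.175  0.02 ]
```

```bash
cat >> fit.py <<'E'
print("---")
for uv in [(429,195)]: print("base",back(T,uv,.02))
print("baseS",back(S,(194,152),.02))
for y0 in(-.5,-.2,0,.2,.5):
    l=LS(lambda p:np.r_[bb(T,p)-oT,bb(S,p)-oS],[.45,-.35,y0],x_scale=[.1,.1,.1],diff_step=1e-3)
    print(y0,l.x,l.cost,l.fun.round(1))
E
python3 fit.py | sed '1,/---/d'
```

```text
base [ 0.51731011 -0.57992351  0.02      ]
baseS [ 0.52436585 -0.56088022  0.02      ]
-0.5 [ 0.45437166 -0.34772926 -0.28610856] 48.13705997320445 [ 1.1  0.6 -1.   0.1 -6.9  1.3  6.4 -1.8]
-0.2 [ 0.45437624 -0.34773179 -0.28612962] 48.13702939970709 [ 1.1  0.6 -1.   0.1 -6.9  1.3  6.4 -1.8]
0 [ 0.45400482 -0.34669819  0.26540189] 1.4878035290036635 [-0.5  0.8  0.3  0.3 -1.3 -0.1  0.2  0.4]
0.2 [ 0.45400482 -0.34669819  0.26540191] 1.4878035291186409 [-0.5  0.8  0.3  0.3 -1.3 -0.1  0.2  0.4]
0.5 [ 0.45400482 -0.34669819  0.26540188] 1.4878035289814655 [-0.5  0.8  0.3  0.3 -1.3 -0.1  0.2  0.4]
```

View pics/ov.png

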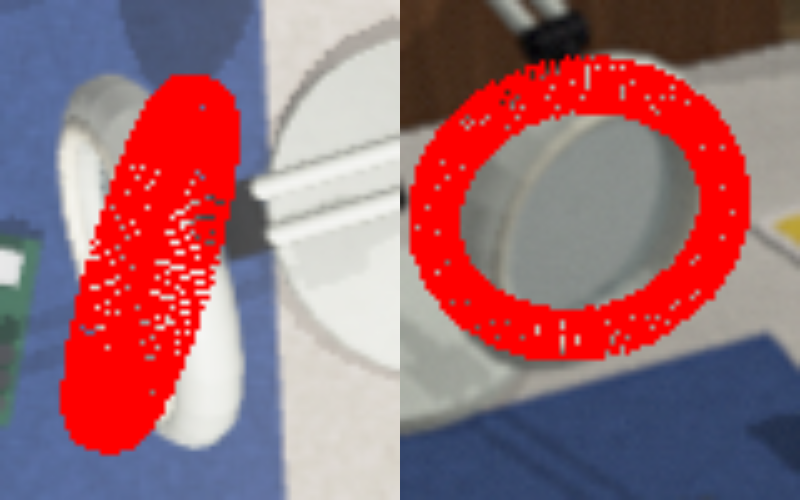

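>>> jog_arm(delta_pos=[[4,-4,2],[8,-8,2],[12,-12,2],[16,-16,2],[20,-20.5,2],[24,-25,2],[26.6,-28.2,2],[26.6,-28.2,0],[26.6,-28.2,-2],[26.6,-28.2,-3],[26.6,-28.2,-3]], turn=[2,4,6,8.3,8.3,8.3,8.3,8.3,8.3,8.3,8.3], grip=[1,1,1,1,1,1,1,1,1,1,1])

```text
time_s: 1.52
position: [0.504, 0.2955, 0.1918]
tcp_rot: [[-0.97, 0.244, -0.002], [0.244, 0.97, -0.001], [0.002, -0.001, -1.0]]
force: [0.9, 0.6, -0.3]
opening: 0.008
grasp_force: 0.0
```

>>> jog_arm(delta_pos=[[0,0,-0.6],[0,0,-1.1],[0,0,-1.5],[0,0,-1.7],[0,0,-1.8],[0,0,-1.8]], turn=[0,0,0,0,0,0], grip=[1,1,1,1,1,1])

```text
time_s: 2.28
position: [0.5048, 0.2956, 0.1746]
tcp_rot: [[-0.97, 0.244, 0.001], [0.244, 0.97, -0.0], [-0.001, 0.0, -1.0]]
force: [-1.0, 1.0, 1.3]
opening: 0.006
grasp_force: 0.8
```

>>> jog_arm(delta_pos=[[0,0,-0.1],[0,0,-0.1],[0,0,3],[0,0,6],[-5,0,6],[-12,0,6],[-12,0,6]], turn=[0,0,0,0,0,0,0], grip=[1,1,1,0.5,0.5,0.5,0.5])

```text
time_s: 3.15
position: [0.3801, 0.2946, 0.234]
tcp_rot: [[-0.97, 0.242, -0.004], [0.242, 0.97, -0.002], [0.003, -0.003, -1.0]]
force: [0.9, 1.1, 0.2]
opening: 0.373
grasp_force: 0.0
```

```bash
python3 - <<'E'
from rig import *
from h import *
d={n:capture(n) for n in("scene","top","wrist")}; pickle.dump(d,open("d1.pkl","wb"))
f=lambda c,u,v,w,h,k:cv2.resize(c["color"][v:v+h,u:u+w],None,fx=k,fy=k,interpolation=cv2.INTER_CUBIC)
s=f(d["scene"],300,270,60,60,5)
o=cv2.imread("pics/scene0.png")[270:330,300:360]; o=cv2.resize(o,None,fx=5,fy=5,interpolation=cv2.INTER_CUBIC)
cv2.imwrite("pics/r1.png",np.hstack([np.vstack([o,s])[:600],cv2.resize(d["wrist"]["color"],(490,368)).copy() if 0 else cv2.copyMakeBorder(cv2.resize(d["wrist"]["color"],(490,368)),0,232,0,0,cv2.BORDER_CONSTANT)]))
E
```

```text
(no output)
```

View pics/r1.png

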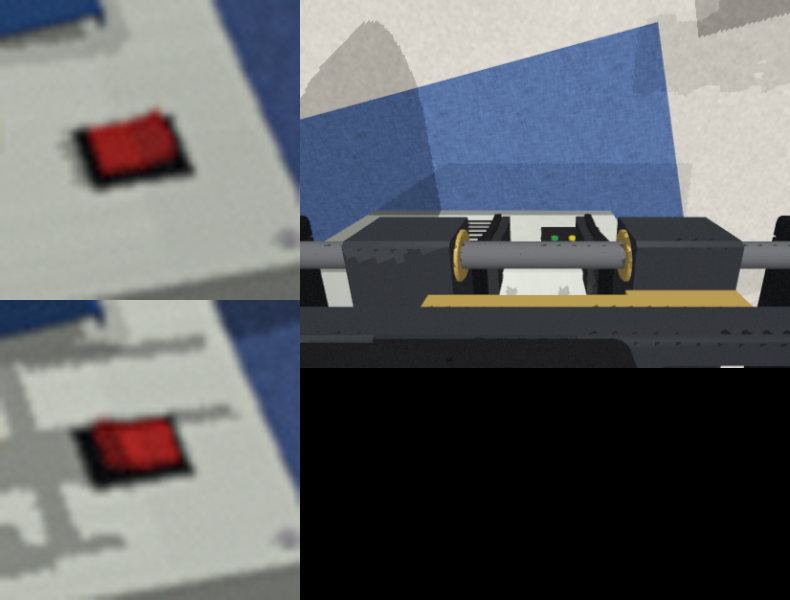

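>>> jog_arm(delta_pos=[[0,-2,2],[0,-4,2],[0,-6,2],[0,-8,2],[0,-11,2],[3,-14,2],[7,-15.3,2],[10.7,-15.3,2],[10.7,-15.3,2],[10.7,-15.3,0],[10.7,-15.3,-2],[10.7,-15.3,-2]], turn=[-10,-20,-30,-40,-50,-60,-70,-80,-90,-90,-90,-90], grip=[0,0,0,0,0,0,0,0,0,0,0,0])

```text
time_s: 4.8
position: [0.4927, 0.1418, 0.2132]
tcp_rot: [[0.246, 0.969, -0.002], [0.969, -0.246, -0.0], [-0.001, -0.002, -1.0]]
force: [-0.5, 0.1, 0.6]
opening: 1.005
grasp_force: 0.0
```

```bash
python3 - <<'E'
from rig import *
from h import *
d={n:capture(n) for n in("scene","wrist","top")}; pickle.dump(d,open("d2.pkl","wb"))
f=lambda c,u,v,w,h,k:cv2.resize(c["color"][v:v+h,u:u+w],None,fx=k,fy=k,interpolation=cv2.INTER_CUBIC)
cv2.imwrite("pics/g1.png",np.hstack([f(d["scene"],230,180,100,120,4),cv2.resize(d["wrist"]["color"],(400,480))]))
print(read_state()["position"])
E
```

```text
[0.49326066 0.14231262 0.21515358]
```

View pics/g1.png

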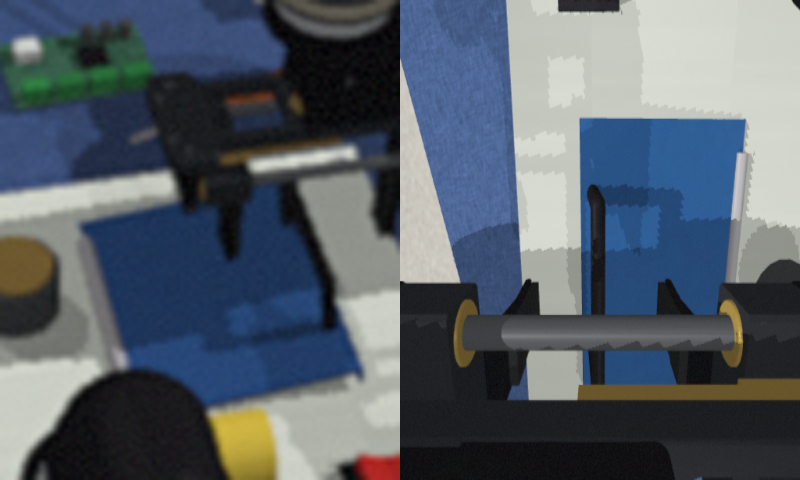

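>>> jog_arm(delta_pos=[[0,0,-1.3],[0,0,-2.6],[0,0,-2.7],[0,0,-2.7],[0,0,-2.7],[0,0,-2.7],[0,0,-2.7],[0,0,-2.7]], turn=[0,0,0,0,0,0,0,0], grip=[0,0,0,1,1,1,1,1])

```text
time_s: 5.95
position: [0.4917, 0.1427, 0.1877]
tcp_rot: [[0.244, 0.97, 0.0], [0.97, -0.244, 0.0], [0.0, 0.0, -1.0]]
force: [0.1, -0.0, -0.3]
opening: 0.517
grasp_force: 0.0
```

>>> jog_arm(delta_pos=[[0,0,0],[0,0,0],[0,0,0],[0,0,0],[0,0,0],[0,0,0]], turn=[0,0,0,0,0,0], grip=[1,1,1,1,1,1])

```text
time_s: 6.7
position: [0.4931, 0.1423, 0.1877]
tcp_rot: [[0.244, 0.97, 0.003], [0.97, -0.244, -0.0], [0.0, 0.003, -1.0]]
force: [4.9, -1.4, -3.4]
opening: 0.087
grasp_force: 29.5
```

```bash
python3 - <<'E'
import numpy as np
# arc of handle about hinge, unit x -> world delta; grasp pt relative hinge
a=np.radians(-14.16); r0=np.array([-.128,.040])
for th in [0,.1,.2,.3,.4,.5,.6,.7,.8,.9,1,1.1,1.2,1.3,1.4,1.5,1.6,1.65]:
    c,s=np.cos(th),np.sin(th); # swing up: (-x) goes to +z
    p=np.array([c*r0[0]+s*r0[1], -s*r0[0]+c*r0[1]])-r0
    print(th,[round(100*v,1) for v in (p[0]*np.cos(a),p[0]*np.sin(a),p[1])])
E
```

```text
0 [np.float64(0.0), np.float64(-0.0), np.float64(0.0)]
0.1 [np.float64(0.4), np.float64(-0.1), np.float64(1.3)]
0.2 [np.float64(1.0), np.float64(-0.3), np.float64(2.5)]
0.3 [np.float64(1.7), np.float64(-0.4), np.float64(3.6)]
0.4 [np.float64(2.5), np.float64(-0.6), np.float64(4.7)]
0.5 [np.float64(3.4), np.float64(-0.9), np.float64(5.6)]
0.6 [np.float64(4.4), np.float64(-1.1), np.float64(6.5)]
0.7 [np.float64(5.4), np.float64(-1.4), np.float64(7.3)]
0.8 [np.float64(6.5), np.float64(-1.7), np.float64(8.0)]
0.9 [np.float64(7.7), np.float64(-2.0), np.float64(8.5)]
1 [np.float64(9.0), np.float64(-2.3), np.float64(8.9)]
1.1 [np.float64(10.2), np.float64(-2.6), np.float64(9.2)]
1.2 [np.float64(11.5), np.float64(-2.9), np.float64(9.4)]
1.3 [np.float64(12.8), np.float64(-3.2), np.float64(9.4)]
1.4 [np.float64(14.1), np.float64(-3.6), np.float64(9.3)]
1.5 [np.float64(15.4), np.float64(-3.9), np.float64(9.1)]
1.6 [np.float64(16.7), np.float64(-4.2), np.float64(8.7)]
1.65 [np.float64(17.3), np.float64(-4.4), np.float64(8.4)]
```

>>> jog_arm(delta_pos=[[0.2,0,0.7],[0.4,-0.1,1.3],[1,-0.3,2.5],[1.7,-0.4,3.6],[2.5,-0.6,4.7],[3.4,-0.9,5.6],[3.9,-1,6.1],[4.4,-1.1,6.5],[4.4,-1.1,6.5]], turn=[0,0,0,0,0,0,0,0,0], grip=[1,1,1,1,1,1,1,1,1])

```text
time_s: 7.82
position: [0.5404, 0.1303, 0.248]
tcp_rot: [[0.246, 0.969, 0.007], [0.969, -0.246, -0.001], [0.0, 0.007, -1.0]]
force: [19.3, -3.0, -30.7]
opening: 0.086
grasp_force: 29.8
```

```bash
python3 - <<'E'
import numpy as np
a=np.radians(-14.16); r=np.array([-.0753,.1108]); off=np.array([.4,-.15,-.5])
for t in np.arange(0,1.11,.1):
    c,s=np.cos(t),np.sin(t); p=np.array([c*r[0]+s*r[1],-s*r[0]+c*r[1]])-r
    print(round(t,2),(np.array([p[0]*np.cos(a),p[0]*np.sin(a),p[1]])*100+off).round(1))
E
```

```text
0.0 [ 0.4 -0.2 -0.5]
0.1 [ 1.5 -0.4  0.2]
0.2 [ 2.7 -0.7  0.8]
0.3 [ 3.9 -1.   1.2]
0.4 [ 5.2 -1.4  1.6]
0.5 [ 6.4 -1.7  1.8]
0.6 [ 7.7 -2.   1.8]
0.7 [ 9.  -2.3  1.7]
0.8 [10.3 -2.7  1.5]
0.9 [11.6 -3.   1.2]
1.0 [12.8 -3.3  0.7]
1.1 [14.  -3.6  0.2]
```

>>> jog_arm(delta_pos=[[0.4,-0.2,-0.5],[0.9,-0.3,-0.2],[1.5,-0.4,0.2],[2.1,-0.6,0.5],[2.7,-0.7,0.8],[2.7,-0.7,0.8]], turn=[0,0,0,0,0,0], grip=[1,1,1,1,1,1])

```text
time_s: 8.57
position: [0.5635, 0.1244, 0.2609]
tcp_rot: [[0.245, 0.97, 0.001], [0.97, -0.245, -0.0], [0.0, 0.001, -1.0]]
force: [2.0, 2.3, -5.4]
opening: 0.08
grasp_force: 30.1
```

Forces are small now; continue on this arc.

>>> jog_arm(delta_pos=[[0.6,-0.2,0.2],[1.2,-0.3,0.4],[2.5,-0.7,0.8],[3.7,-1.0,1.0],[5,-1.3,1.0],[5,-1.3,1.0]], turn=[0,0,0,0,0,0], grip=[1,1,1,1,1,1])

```text
time_s: 9.32
position: [0.6144, 0.1112, 0.2707]
tcp_rot: [[0.245, 0.97, 0.003], [0.97, -0.245, -0.0], [0.0, 0.003, -1.0]]
force: [0.2, 3.7, -4.2]
opening: 0.086
grasp_force: 30.4
```

>>> jog_arm(delta_pos=[[1.3,-0.3,-0.1],[2.6,-0.7,-0.3],[3.9,-1.0,-0.6],[5.1,-1.3,-1.1],[5.1,-1.3,-1.1]], turn=[0,0,0,0,0], grip=[1,1,1,1,1])

```text
time_s: 9.95
position: [0.6653, 0.0979, 0.2589]
tcp_rot: [[0.245, 0.97, 0.002], [0.97, -0.245, -0.001], [-0.0, 0.002, -1.0]]
force: [-0.1, 1.3, -2.5]
opening: 0.084
grasp_force: 30.4
```

```bash
python3 - <<'E'
from rig import *
from h import *
d={n:capture(n) for n in("scene","wrist","top")}; pickle.dump(d,open("d3.pkl","wb"))
f=lambda c,u,v,w,h,k:cv2.resize(c["color"][v:v+h,u:u+w],None,fx=k,fy=k,interpolation=cv2.INTER_CUBIC)
cv2.imwrite("pics/f1.png",np.hstack([f(d["scene"],200,160,160,160,2.5),f(d["top"],110,90,150,150,400/150.)]))
E
```

```text
(no output)
```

View pics/f1.png

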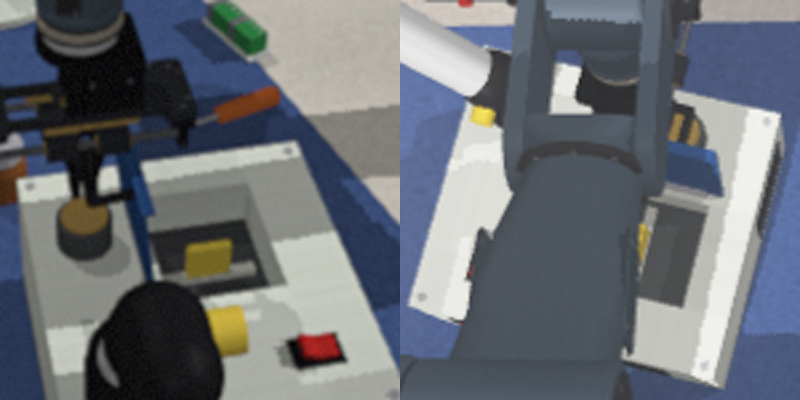

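>>> jog_arm(delta_pos=[[0,0,0],[0,0,0],[0,0,0],[0,0,2],[0,0,5],[0,0,10],[-4,1,11],[-8,2,11],[-12,3,11]], turn=[0,0,0,0,0,0,10,20,30], grip=[0.75,0.75,0.75,0.75,0.75,0.75,0.75,0.75,0.75])

```text
time_s: 11.22
position: [0.5427, 0.1286, 0.3703]
tcp_rot: [[-0.278, 0.96, 0.002], [0.96, 0.278, -0.0], [-0.001, 0.002, -1.0]]
force: [-0.1, 0.3, -0.0]
opening: 0.248
grasp_force: 0.0
```

>>> jog_arm(delta_pos=[[0,0,0],[-3,0,0],[-6,0,0],[-8,0,0],[-10,0,0],[-10,0,0],[-10,0,0]], turn=[10,20,30,40,50,60,60], grip=[0.5,0.5,0.5,0.5,0.5,0.5,0.5])

```text
time_s: 12.1
position: [0.4437, 0.1285, 0.3702]
tcp_rot: [[-0.969, 0.246, 0.002], [0.246, 0.969, -0.0], [-0.002, 0.0, -1.0]]
force: [-0.8, 0.5, 0.7]
opening: 0.495
grasp_force: 0.0
```

```bash
python3 - <<'E'
from rig import *
from h import *
d={n:capture(n) for n in("scene","wrist","top")}; pickle.dump(d,open("d4.pkl","wb"))
def yel(c,box):
    u,v,w,h=box; I=cv2.cvtColor(c["color"],cv2.COLOR_BGR2HSV)[v:v+h,u:u+w]
    m=cv2.inRange(I,(20,120,60),(35,255,255)); n,l,s,ce=cv2.connectedComponentsWithStats(m)
    return [(s[i].tolist(),(ce[i]+[u,v]).round(1).tolist()) for i in range(1,n) if s[i,4]>15]
print("scene",yel(d["scene"],(200,200,160,140)));print("top",yel(d["top"],(100,90,170,160)));print("wrist",yel(d["wrist"],(0,0,512,384)))
s=read_state(); print(s["position"],s["tcp_rot"][:,1])
f=lambda c,u,v,w,h,k:cv2.resize(c["color"][v:v+h,u:u+w],None,fx=k,fy=k,interpolation=cv2.INTER_CUBIC)
cv2.imwrite("pics/t1.png",np.hstack([f(d["scene"],210,190,100,120,4),f(d["top"],150,110,100,120,4)]))
E
```

```text
scene [([25, 40, 18, 14, 153], [233.0, 246.2]), ([74, 55, 20, 16, 249], [282.9, 262.3]), ([82, 83, 17, 19, 250], [290.8, 291.6])]
top [([37, 40, 9, 7, 50], [140.7, 133.0]), ([96, 84, 7, 15, 62], [199.1, 179.9])]
wrist [([378, 142, 7, 3, 19], [381.3, 142.9]), ([268, 219, 9, 33, 282], [271.8, 235.3]), ([338, 239, 18, 55, 507], [347.9, 266.5]), ([152, 240, 17, 54, 507], [158.9, 266.8]), ([136, 303, 347, 17, 4631], [319.6, 312.5])]
[0.44393167 0.12851344 0.36977376] [2.46716973e-01 9.69087578e-01 3.71422899e-05]
```

View pics/t1.png

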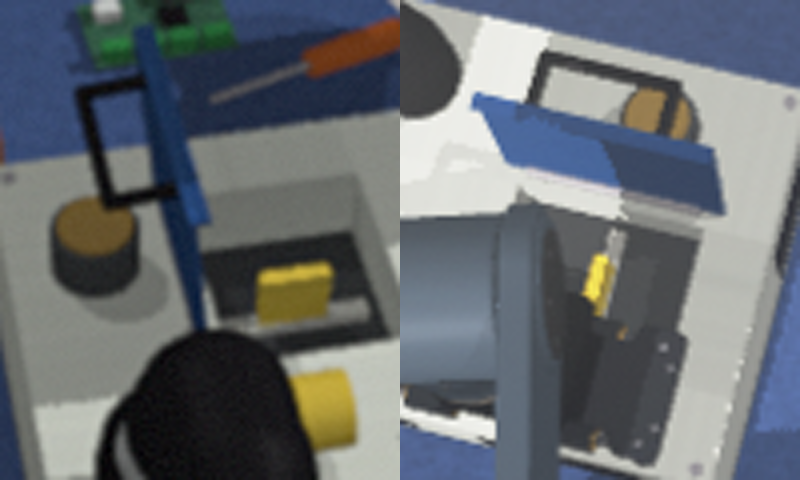

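```bash
python3 - <<'E'
from h import *
from scipy.optimize import least_squares as LS
import itertools
d=pickle.load(open("d4.pkl","rb")); S,W,T=d["scene"],d["wrist"],d["top"]
box=np.array(list(itertools.product((-.022,.022),(-.005,.005),(.116,.156))))
yaw=np.radians(-14.16)
def bb(C,p): q=proj(C,pose(*p,yaw,box)); return np.r_[q.min(0),q.max(0)]
oS=np.array([273.5,254.5,293.5,270.5])
g=lambda p:np.r_[(bb(S,p)-oS),(bb(W,p)-np.array([267.5,0,276.5,0]))[[0,2]]]
r=LS(g,[.546,.129]); print(r.x,r.fun.round(1))
r2=LS(lambda p:bb(S,p)-oS,[.546,.129]); print("S only",r2.x,r2.fun.round(1))
print("W bb",bb(W,r.x),"T bb",bb(T,r.x))
E
```

```text
[0.54124242 0.13073977] [ 0.6  0.3 -0.5  0.6 -0.3 -0.1]
S only [0.5407128  0.12940523] [ 0.6 -0.1 -0.5  0.1]
W bb [267.1756537  214.85316773 276.43180287 255.12367608] T bb [193.65061336 174.52425163 202.71117888 191.94632722]
```

>>> jog_arm(delta_pos=[[4,0,0],[8,0.1,0],[9.7,0.1,-3],[9.7,0.1,-7],[9.7,0.1,-11],[9.7,0.1,-15],[9.7,0.1,-18],[9.7,0.1,-20],[9.7,0.1,-20]], turn=[0,0,0,0,0,0,0,0,0], grip=[0.4,0.4,0.4,0.4,0.4,0.4,0.4,0.4,0.4])

```text
time_s: 13.38
position: [0.5397, 0.1295, 0.1678]
tcp_rot: [[-0.969, 0.246, -0.004], [0.246, 0.969, -0.0], [0.004, -0.001, -1.0]]
force: [-0.3, -1.0, -0.3]
opening: 0.601
grasp_force: 0.0
```

```bash
python3 - <<'E'
from rig import *
from h import *
d={n:capture(n) for n in("scene","wrist")}; pickle.dump(d,open("d5.pkl","wb"))
f=lambda c,u,v,w,h,k:cv2.resize(c["color"][v:v+h,u:u+w],None,fx=k,fy=k,interpolation=cv2.INTER_CUBIC)
cv2.imwrite("pics/t2.png",np.hstack([f(d["scene"],230,190,80,110,5),f(d["wrist"],150,150,200,220,2)[:550] if 0 else cv2.resize(d["wrist"]["color"][100:375,150:350],(400,550))]))
E
```

```text
(no output)
```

View pics/t2.png

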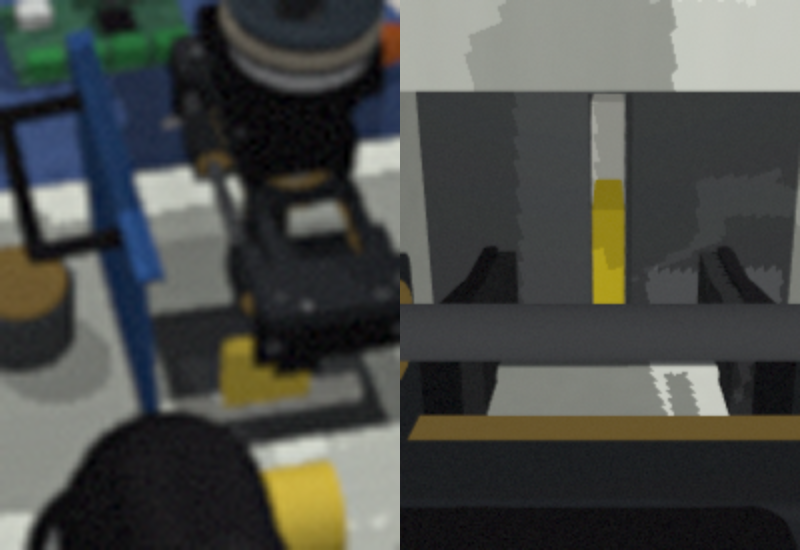

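>>> jog_arm(delta_pos=[[0,0,-1.5],[0,0,-3],[0,0,-4.4],[0,0,-4.4],[0,0,-4.4],[0,0,-4.4],[0,0,-4.4],[0,0,-4.4],[0,0,-4.4],[0,0,-4.4],[0,0,-4.4],[0,0,-4.4]], turn=[0,0,0,0,0,0,0,0,0,0,0,0], grip=[0.4,0.4,0.4,0.4,1,1,1,1,1,1,1,1])

```text
time_s: 14.98
position: [0.5407, 0.1297, 0.1257]
tcp_rot: [[-0.97, 0.244, 0.0], [0.244, 0.97, 0.0], [-0.0, 0.0, -1.0]]
force: [-0.5, 0.3, 1.8]
opening: 0.111
grasp_force: 30.0
```

>>> jog_arm(delta_pos=[[0,0,0.5],[0,0,1.5],[0,0,3],[0,0,5],[0,0,7],[0,0,9],[0,0,11],[0,0,13],[0,0,15],[0,0,17],[0,0,18.5],[0,0,19]], turn=[0,0,0,0,0,0,0,0,0,0,0,0], grip=[1,1,1,1,1,1,1,1,1,1,1,1])

```text
time_s: 16.48
position: [0.5409, 0.1296, 0.317]
tcp_rot: [[-0.97, 0.244, 0.002], [0.244, 0.97, 0.0], [-0.002, 0.001, -1.0]]
force: [-0.1, 0.5, -1.4]
opening: 0.116
grasp_force: 30.0
```

>>> jog_arm(delta_pos=[[-0.5,0,0],[-2,-1.5,0],[-4,-4,0],[-6,-7,0],[-8,-10.5,0],[-9.5,-14,0],[-10.5,-17.5,0],[-11.6,-21,0],[-11.6,-24,0],[-11.6,-26.5,0],[-11.6,-28,0],[-11.6,-28,0]], turn=[0,0,3,6,10,14,18,22,26,29.4,29.4,29.4], grip=[1,1,1,1,1,1,1,1,1,1,1,1])

```text
time_s: 17.98
position: [0.4243, -0.1506, 0.315]
tcp_rot: [[-0.965, -0.261, -0.001], [-0.261, 0.965, 0.001], [0.001, 0.001, -1.0]]
force: [1.4, -0.1, -1.9]
opening: 0.112
grasp_force: 30.0
```

>>> jog_arm(delta_pos=[[0,-1.5,-0.4],[0,-3,-0.8],[0,-5,-1.4],[0,-7,-2],[0,-8.5,-2.3],[0,-9.1,-2.3],[0,-9.1,-2.3],[0,-9.1,-2.3]], turn=[0,0,0,0,0,0,0,0], grip=[1,1,1,1,1,1,1,1])

```text
time_s: 18.98
position: [0.4246, -0.2409, 0.2927]
tcp_rot: [[-0.965, -0.263, 0.0], [-0.263, 0.965, 0.0], [-0.0, 0.0, -1.0]]
force: [-0.3, 0.1, -2.0]
opening: 0.116
grasp_force: 30.0
```

```bash
python3 - <<'E'
from rig import *
from h import *
import itertools
d={n:capture(n) for n in("scene","top","wrist")}; pickle.dump(d,open("d6.pkl","wb"))
s=read_state(); print(s["position"],s["tcp_rot"].round(3),s["force"],s["opening"],s["grasp_force"])
p=s["position"]; yaw=np.arctan2(s["tcp_rot"][1,1],s["tcp_rot"][0,1])-np.pi/2; u0=p[2]-.1057
P=pose(p[0],p[1],yaw,[[x,y,z+u0] for x,y,z in itertools.product((-.05,.05),(-.006,.006),(0,.096))])
t=pose(p[0],p[1],yaw,[[x,0,z+u0] for x,z in itertools.product((-.022,.022),(.096,.136))])
for n in("scene","top"):
    q=proj(d[n],P); print(n,"pred frame bb",q.min(0).round(1),q.max(0).round(1)); q=proj(d[n],t); print(" tab",q.min(0).round(1),q.max(0).round(1))
    m=cv2.inRange(cv2.cvtColor(d[n]["color"],cv2.COLOR_BGR2HSV),(20,120,60),(35,255,255)); k,l,st,ce=cv2.connectedComponentsWithStats(m)
    print([st[i].tolist() for i in range(1,k) if st[i,4]>15])
L=np.array([.454,-.3467]);r=np.radians(15.2); v=p[:2]-L; print("lens frame x,y,z",v@[np.cos(r),np.sin(r)],v@[-np.sin(r),np.cos(r)],u0+.048-.23,"yaw",np.degrees(yaw))
E
```

```text
[ 0.4246413  -0.24081716  0.29272355] [[-0.965 -0.264  0.   ]
 [-0.264  0.965  0.   ]
 [-0.    -0.    -1.   ]] [ 0.03985726  0.57570754 -2.37255211] 0.11496733687131645 29.99743462074548
scene pred frame bb [245.5 121.1] [274.3 162.4]
 tab [254.4 113.3] [266.2 130.6]
[[254, 116, 8, 16, 94], [276, 116, 55, 29, 834], [53, 176, 5, 5, 18], [32, 180, 57, 37, 1067], [224, 240, 19, 14, 162], [282, 283, 17, 19, 249]]
top pred frame bb [320.5 197.4] [340.  237.9]
 tab [329.7 206.4] [336.7 224.5]
[[362, 21, 42, 54, 1536], [412, 32, 10, 4, 22], [424, 32, 6, 4, 18], [413, 39, 10, 4, 22], [424, 39, 8, 4, 18], [413, 47, 10, 3, 22], [424, 46, 7, 4, 17], [57, 91, 16, 14, 160], [137, 130, 9, 7, 50], [398, 303, 57, 71, 2692]]
lens frame x,y,z -0.0005702968526572587 0.1098762178602792 0.005023552174309637 yaw 15.294582598189034
```

```bash
python3 -c "
from rig import *
s=read_state();print(s['time_s'],abs(s['qvel']).max());print(hand_in())"
```

```text
19.125 0.12513041110298834
the job is handed in; nothing more can be done
None
```

I handed the job in at 19.1 s, without a returned verdict: the fan is off, the flap stands open, and the gripper holds the filter upright and square to the lens, about 11 cm in front of it by calculation (I viewed 11 pictures, one over the limit of 10).

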